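Measure a resistor band with an infrared thermometer and hold the reading up

TASK

Draw the stick-shaped infrared thermometer out of its slanted holder, point its lens at the metal clamp band on the big tube resistor from about 7 cm off the band, and keep it aimed and still there for two seconds without touching the resistor. Then turn the thermometer level with its display facing straight up, so that the reading can be seen, at about 25 cm above the bench, and finish while still holding it there, still and clear of everything. Leave all the other things on the bench where they are.

Things in the scene. Friction and masses are not known exactly. Their poses are not given: they have to be found in the camera images.
- thermo_center (a point): Centre of the stick infrared thermometer: grey bar 180 mm long, 30 wide (its y), 24 thick (z), 0.1 to 0.17 kg; the last 18 mm at the lens end are a round black nose, 22 mm across. x runs along the bar to the lens, z out of the display face (display near the rear end). It starts loose in the holder, lens down, x 45 degrees below level; the rear 85 mm stick out of the sleeve.
- thermo_lens (a point): Centre of the front face of the lens, on the bar's long axis, 90 mm from the thermometer's centre along its x axis; the same axes as the thermometer. It measures straight ahead along +x.
- thermo: The same thermometer as a whole; origin and axes as for its centre.
- holder: Holder, fixed to the bench: base plate 150 x 90 x 10 mm and a slanted sleeve, 98 mm long, 41 wide (y), 35 high outside, 35 x 29 inside, floor at the lower end. Origin under the plate's middle at bench height, z up. Sleeve axis in the x-z plane, 45 degrees from level; the thermometer slides out along the holder's (-0.707, 0, 0.707), for 95 mm, with 2.5 mm play either side.
- holder_mouth (a point): Centre of the sleeve's open mouth, at holder (-0.019, 0, 0.099) m; axes of the holder.
- resistor: Tube power resistor, bolted to the bench: ribbed green tube 200 mm long, 51 mm across, along its y axis, axis 60 mm above the bench, on a steel bracket at each end (254 mm long over their feet). Origin under its middle at bench height.
- band_mid (a point): Centre of the steel clamp band round the tube, on the tube's axis, 60 mm above the bench. The band is a plain metal ring 22 mm wide and 55 mm in diameter, with a small screw lug on its +x side that reaches 43 mm from the axis. Its place along the tube varies.
- band (a joint): Position of the clamp band along the tube, m: 0 in the middle, positive to the resistor's +y. To be left as it is.
- capacitor: White upright can capacitor, 50 mm diameter, 75 mm high; origin at its underside. Not to be disturbed.
- capacitor2: Larger white upright can capacitor, 60 mm diameter, 95 mm high; origin at its underside. Not to be disturbed.
- multimeter: Yellow handheld multimeter lying on its back, 175 x 85 x 34 mm, x along it; origin at its underside. Not to be disturbed.
- marker: Marker pen lying down, 120 mm long, 15 mm thick, x along it. Not to be disturbed.
- screwdriver: Screwdriver lying down, 160 mm long, x along it, handle to -x. Not to be disturbed.
- small_resistor: Small green tube resistor with square end plates lying loose, 98 mm long (x), 24 mm high, no band. Not to be disturbed.
- toroid: Copper ring coil lying flat, 48 mm outside diameter, 18 mm high. Not to be disturbed.
Things that resemble listed ones, but are neither listed nor needed, are in the scene too. Leave any brown or yellow look-alike of the holder alone.

How it is judged:
On the way, in this order (a step that is already met when the one before it is completed fails the run):
1. the thermometer is drawn right out of the sleeve: its centre more than 100 mm from the sleeve's mouth and nothing of it touching the holder (distance between thermo_center and holder_mouth above 0.1 m and contact force between thermo and holder below 0.05 N and contact force between thermo and resistor below 0.05 N), for 0.1 s.
2. the lens is aimed at the clamp band and still: the centre of the band lies 50 to 160 mm straight ahead of the lens and within 18 mm of the lens axis in both directions, for 1.5 s (x of band_mid in the frame of thermo_lens between 0.05 and 0.16 m and y of band_mid in the frame of thermo_lens between -0.018 and 0.018 m and z of band_mid in the frame of thermo_lens between -0.018 and 0.018 m and linear speed of thermo below 0.03 m/s and angular speed of thermo below 0.25 rad/s and contact force between thermo and holder below 0.05 N and contact force between thermo and resistor below 0.05 N), for 1.5 s.
At the end, for the whole second after the job is handed in: The thermometer is held in the fingers, level with its display up (within 15 degrees), its centre 190 to 400 mm above the bench, still (under 30 mm/s and 0.25 rad/s), touching neither holder nor resistor (angle between thermo_center's own z axis and vertical below 0.26 rad and height (world z) of thermo_center between 0.19 and 0.4 m and contact force between thermo and the fingers above 2 N and linear speed of thermo below 0.03 m/s and angular speed of thermo below 0.25 rad/s and contact force between thermo and holder below 0.05 N and contact force between thermo and resistor below 0.05 N); the arm keeps its last pose, push and grip.
It fails at once if the resistor or its band is touched (over 1 N) (contact force between resistor and anything else above 1 N).
It fails at once if another thing on the bench is pushed by more than 30 mm (distance of any of capacitor, capacitor2, multimeter, marker, screwdriver, small_resistor, toroid from where it was at the start of the episode above 0.03 m).
It also fails if it takes over 48 s, if anything falls off the work surface, if the arm or the gripper's body presses on something with over 40 N, if the wrist force passes 120 N, or if a joint passes its speed limit or range.

ROBOT

A 6-joint arm with a two-finger parallel gripper is mounted at the origin on the work surface. World frame = base frame: x ahead of the robot, y to its left, z up, the work surface at z = 0. Lengths are in m, angles in rad, forces in N, time in s.
With the tool pointing down it reaches from about 0.275 to 0.875 m from the base axis. Payload 12.5 kg.
Tool frame: the origin (TCP) lies midway between the tips of the shut fingers; the grasp point (between the pads) lies 19 mm behind it (bot.grasp_offset is the distance from the TCP to the grasp point, in m); z points along the fingers, y is the line along which they close (so a half turn about z gives the same grasp; the last joint's range is limited). The gripper opens to 85 mm and grips with 20 to 120 N. Pads are 22 mm wide; open, the fingers measure 114 mm over their backs; the gripper's body (76 mm by 85 mm) begins 54 mm behind the grasp point. The pads swing forward as they close: fully open they stand 13 mm farther back than shut.
Start: joints at [1.257, 0.351, 1.652, -0, 1.139, -0.085], TCP at [0.125, 0.536, 0.231] pointing down, gripper open.
Joint ranges: [-2.75, 2.75], [-0.79, 2.1], [0.01, 2.65], [-1.57, 4.71], [0.07, 3.14], [-2.87, 2.87]. Speed limits (rad/s): [2.22, 2.22, 2.79, 3.14, 3.14, 3.14].

INTERFACE

Orientations are given as [roll, pitch, yaw] about the fixed x, y, z axes, in that order (R = Rz(yaw) Ry(pitch) Rx(roll)).
In Python, from cell import bot gives the robot as it stands.
- The arm moves only by the tool drive_tool, never from a script. Its argument "motion" is text: rows parted by semicolons, each of 7 numbers parted by spaces: the turn, a rotation vector about the tool's x, y, z in rad, then the shift along the tool's x, y, z in m, then the closure in counts, from 0 (fully open) to 255 (shut). A call has 1 to 8 rows; each row is the pose to reach, as a shift and turn from the pose commanded when the call began, along the tool's axes at that moment; what a row does not reach only later rows make up. A row lasts 1/8 s, in which the tool goes at most 62.5 mm and 10.7 degrees, less where a joint would pass 70% of its speed; a pose out of reach is approached as far as the arm can. A call with a gripper value outside its range is refused whole. The fingers move at their own pace and stop on an object; "force" is the grip in N (left out, the last holds). Time passes only in rows, so rows that repeat a pose let the fingers close. It gives the time, the measured TCP pose, the force, the opening and the grip force at its end, in the units of the state.
- bot.read_state(): the state, without advancing time (a new reading comes with each control period).
- bot.grab_frame(name): name is "side" or "top"; returns (picture, depth): 384x512x3 uint8, red, green, blue; 384x512 float32, m along the optical axis (not along the pixel's ray), 0 where there is no reading.
- bot.camera_model(name): a dict with "fov_y" (degrees; the focal length in pixels is half the picture's height over the tangent of half this angle, whatever the lens; pixels are square), "cx", "cy" (the principal point, pixels), "distortion" ([k1, k2, p1, p2, k3] as OpenCV has them; the pictures are not rectified), "eye" and "orientation" of the camera in the world. Camera axes: x right, y down, z forward; pixel columns grow to the right and rows downward; lengths in m; the calibration is good to about 2 mm. A picture is of the moment at which its call begins. camera_model takes no time and is no camera call.
- bot.job_done(): hands the job in; it is judged then, once.
The state is a dict: "time": time; "joint_pos": joint angles; "qvel": joint speeds; "tau": joint torques, N m; "tcp_pos": TCP position; "eef_rot": TCP orientation; "force": force on the tool from outside, world axes, zero at the start; "wrist_torque": the same for the moment, N m; "grip_width": finger opening in m; "grasp_force": force on a finger pad.
Only numpy, scipy, OpenCV 4.12 (cv2) and the standard library are available. Lean on these libraries where they do the work, as an engineer would, in place of code of your own. Each camera call takes 0.05 s, during which the arm holds its last target. There are 200 camera calls.

## Working session

There is one attempt and no reset: what is moved stays moved. The work goes in short steps, Python scripts to look and compute and a tool call to move; the robot and the scene stay as the last step left them, time stands still between calls to the robot, and variables do not carry over. Pictures are saved under pics/ and viewed, at most 10 in all, crops included, and the job is handed in when it is done.

Besides the shell and the picture viewer there is one more tool, called as a command line: name --argument value ..., lists and objects as JSON in quotes. drive_tool: Moves the arm, as the interface text tells. Its arguments: {"type":"object","properties":{"motion":{"type":"string"},"force":{"type":"number"}},"required":["motion"]}

```bash
ls; mkdir -p pics
cat > h.py <<'E'
import numpy as np, cv2
from scipy.spatial.transform import Rotation as R
from cell import bot
def cam(n):
    m=bot.camera_model(n); f=192/np.tan(np.radians(m["fov_y"])/2)
    K=np.array([[f,0,m["cx"]],[0,f,m["cy"]],[0,0,1.]])
    o=np.array(m["orientation"],float)
    Rm=R.from_euler('xyz',o).as_matrix() if o.shape==(3,) else o
    return K,np.array(m["distortion"],float),np.array(m["eye"]),Rm
def points(n,d):
    K,D,e,Rm=cam(n); v,u=np.mgrid[0:384,0:512]
    p=cv2.undistortPoints(np.stack([u,v],-1).reshape(-1,1,2).astype(float),K,D).reshape(384,512,2)
    P=np.dstack([p*d[...,None],d])
    return P@Rm.T+e
def shot(n,tag):
    im,d=bot.grab_frame(n); np.savez(f'{tag}.npz',im=im,d=d)
    return im,d
E
python3 - <<'E'
from h import *
ims=[]
for n in("top","side"):
    print(n,bot.camera_model(n))
    im,d=shot(n,n+"0"); cv2.imwrite(f'pics/{n}0.png',cv2.resize(im[...,::-1],(800,600),interpolation=cv2.INTER_CUBIC))
print(bot.read_state())
E
```

```text
pics
top {'fov_y': 57.51625447319352, 'cx': 255.04397465046344, 'cy': 194.12963493151136, 'distortion': array([-0.04913225,  0.        ,  0.        ,  0.        ,  0.        ]), 'eye': array([ 0.3380282 , -0.0906037 ,  1.19347887]), 'orientation': array([-3.03863979,  0.02356789, -1.55283711])}
side {'fov_y': 47.79931739149763, 'cx': 254.63349097026344, 'cy': 197.1481707443377, 'distortion': array([0.02984982, 0.        , 0.        , 0.        , 0.        ]), 'eye': array([ 0.30749917, -1.21641969,  1.06305681]), 'orientation': array([-2.27005465,  0.0202726 , -0.15088098])}
{'time': 0.1, 'joint_pos': array([ 1.25740505e+00,  3.51162551e-01,  1.65237933e+00,  1.31859960e-05,
        1.13911951e+00, -8.45825561e-02]), 'qvel': array([ 0.00065251, -0.00150997, -0.00103139, -0.00095362, -0.00061974,
       -0.00096935]), 'tau': array([ 4.73714717e-04, -5.06838477e+01, -2.91875911e+01, -9.37817299e-05,
        2.62834961e-03,  2.78100367e-05]), 'tcp_pos': array([0.12461575, 0.53537645, 0.2308158 ]), 'eef_rot': array([-3.14052875e+00, -1.02216485e-04,  2.91277835e+00]), 'force': array([-0.41935933,  0.63363893,  0.96191434]), 'wrist_torque': array([0.02289068, 0.04648235, 0.00604447]), 'grasp_force': 0.0, 'grip_width': 0.08544507115803375}
```

View pics/top0.png

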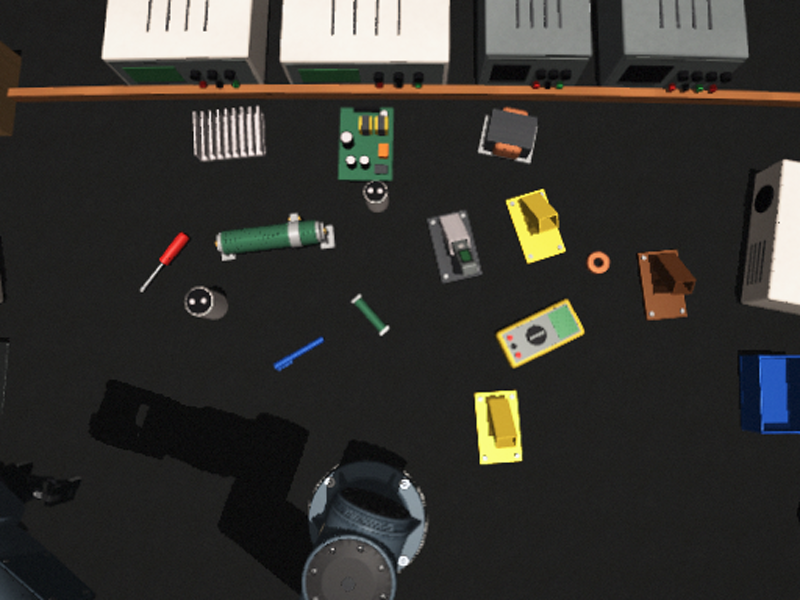

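View pics/side0.png

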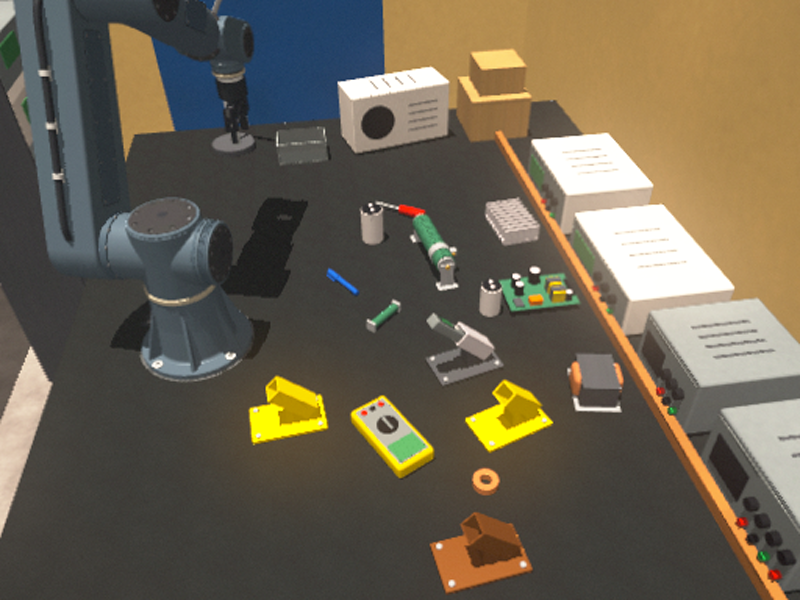

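Top view (800x600 px): the grey holder with the grey stick and green display is at (455,245). The yellow ones at (535,225) and (498,427) and the brown one at (665,285) are empty look-alikes. Only the grey one holds a thermometer. The big resistor lies at (275,237) with its band at (294,232). The small resistor at (370,314) has no band. The capacitors are at (205,302) and (376,195).

Run:
```python
from h import *
out=[]
for n,(u0,v0,u1,v1) in {"top":(265,125,320,185),"side":(265,190,330,250)}.items():
    z=np.load(n+"0.npz");P=points(n,z['d'].astype(float));im=z['im']
    out.append(cv2.resize(im[v0:v1,u0:u1,::-1],(400,400),interpolation=cv2.INTER_CUBIC))
    np.save(n+"P.npy",P)
    sub=P[v0:v1,u0:u1]; c=im[v0:v1,u0:u1]
    h=sub[...,2]
    pl=(h>.005)&(h<.016)
    pts=sub[pl][:,:2].astype(np.float32); print(n,"bench z",np.median(h[h<.006]),"plate",cv2.minAreaRect(pts))
    up=sub[h>.02]; print("raised n",len(up),"max z",up[:,2].max(),up[up[:,2].argmax()])
    hsv=cv2.cvtColor(c,cv2.COLOR_RGB2HSV); g=(hsv[...,1]>90)&(hsv[...,0]>45)&(hsv[...,0]<85)&(h>.05)
    print("disp",g.sum(),sub[g].mean(0))
z=np.load("top0.npz");P=np.load("topP.npy");im=z['im']
u0,v0,u1,v1=130,130,220,172
sub=P[v0:v1,u0:u1];c=im[v0:v1,u0:u1];h=sub[...,2]
hsv=cv2.cvtColor(c,cv2.COLOR_RGB2HSV)
g=(hsv[...,1]>90)&(hsv[...,0]>45)&(hsv[...,0]<90)&(h>.03)
print("tube",cv2.minAreaRect(sub[g][:,:2].astype(np.float32)),"zmax",sub[g][:,2].max())
b=(hsv[...,1]<70)&(h>.066); print("band",b.sum(),sub[b].mean(0),sub[b].min(0),sub[b].max(0))
out.append(cv2.resize(c[...,::-1],(800,373),interpolation=cv2.INTER_CUBIC)[:200*1+173])
cv2.imwrite('pics/crop1.png',cv2.resize(np.vstack([np.hstack(out[:2]),out[2]]),(800,600)) if False else np.hstack(out[:2]))
cv2.imwrite('pics/crop2.png',out[2])
```

```text
top bench z 0.00017117400162758312 plate ((0.5976963043212891, -0.18669548630714417), (0.1969182938337326, 0.18709322810173035), 2.399374008178711)
raised n 498 max z 1.1934788744688942 [ 0.3380282  -0.0906037   1.19347887]
disp 41 [ 0.54323049 -0.19117163  0.14211816]
side bench z -0.00019821574890344085 plate ((0.6044146418571472, -0.10830517113208771), (0.31662389636039734, 0.2277180403470993), 74.67288970947266)
raised n 766 max z 1.0630568107716656 [ 0.30749917 -1.21641969  1.06305681]
disp 8 [ 0.54373883 -0.18937591  0.1422869 ]
tube ((0.5196964740753174, 0.08402426540851593), (0.481499582529068, 0.14883321523666382), 61.044559478759766) zmax 1.1934788744688942
band 231 [0.58494555 0.16553654 0.12775222] [ 0.3380282  -0.0906037   0.06609077] [0.64096441 0.32849301 1.19347887]
```

View pics/crop1.png

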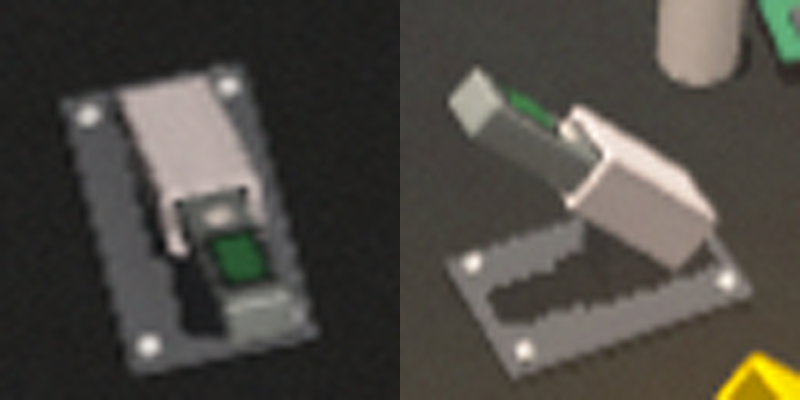

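View pics/crop2.png

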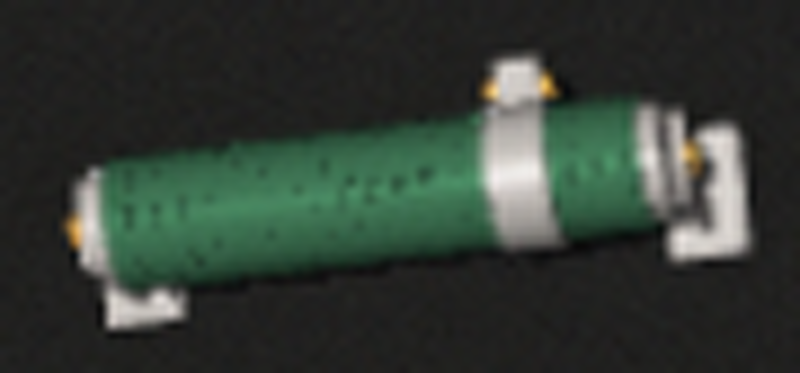

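The crops confirm it. The grey holder has the stick, with the green display facing up and the rear towards the robot; the plate corners in the crop are about (62,100), (243,65), (318,330) and (132,372). The band is at crop (522,180), with the lug at (515,80) on the far (+x) side.

```bash
cat >> h.py <<'E'
def ray(n,uv,zp):
    K,D,e,Rm=cam(n); p=cv2.undistortPoints(np.array(uv,float).reshape(-1,1,2),K,D).reshape(-1,2)
    d=np.c_[p,np.ones(len(p))]@Rm.T
    return e+d*((zp-e[2])/d[:,2])[:,None]
E
python3 - <<'E'
from h import *
np.set_printoptions(precision=4,suppress=True)
cr=np.array([[62,100],[243,65],[318,330],[132,372]])
Q=ray("top",np.c_[265-.5+cr[:,0]/7.273,125-.5+cr[:,1]/6.667],.01); print(Q,Q.mean(0),[np.linalg.norm(Q[i]-Q[i-1]) for i in range(4)])
ax=(Q[0]+Q[1]-Q[2]-Q[3])[:2]; lat=(Q[0]+Q[3]-Q[1]-Q[2])[:2]; print("yaw x",np.arctan2(*ax[::-1]),"from lat",np.arctan2(lat[1],lat[0])-np.pi/2)
for n,(u0,v0,u1,v1) in {"top":(265,125,320,185),"side":(265,190,330,250)}.items():
    z=np.load(n+"0.npz");P=np.load(n+"P.npy")[v0:v1,u0:u1];d=z['d'][v0:v1,u0:u1];h=P[...,2]
    ok=(d>0)
    up=P[ok&(h>.03)]; c=up.mean(0); print(n,len(up),c,"top pts z",up[:,2].max(), up[np.argsort(up[:,2])[-5:]])
    hi=P[ok&(h>.115)];print("thermo hi",len(hi),hi.mean(0))
    pl=P[ok&(h>.006)&(h<.014)]; print("plate",len(pl),cv2.minAreaRect(pl[:,:2].astype(np.float32)))
for n,(u0,v0,u1,v1) in {"top":(130,130,220,172),"side":(255,130,300,190)}.items():
    z=np.load(n+"0.npz");P=np.load(n+"P.npy")[v0:v1,u0:u1];d=z['d'][v0:v1,u0:u1];h=P[...,2];ok=d>0
    hsv=cv2.cvtColor(z['im'][v0:v1,u0:u1],cv2.COLOR_RGB2HSV)
    g=(hsv[...,1]>80)&(hsv[...,0]>45)&(hsv[...,0]<95)&(h>.04)&ok
    print(n,"tube",cv2.minAreaRect(P[g][:,:2].astype(np.float32)),P[g][:,2].max())
    b=(hsv[...,1]<70)&(h>.075)&ok; print("bandtop",b.sum(),np.median(P[b],0),P[b].min(0),P[b].max(0))
# obstacles
P=np.load("topP.npy");d=np.load("top0.npz")['d']
for nm,u,v in(("cap2",376,190),("cap1",200,298),("heats",228,133),("yel",540,215),("meter",540,333),("pcb",366,143)):
    u=int(u*.64);v=int(v*.64);print(nm,P[v,u])
E
```

```text
[[ 0.6507 -0.1193  0.01  ]
 [ 0.6704 -0.2051  0.01  ]
 [ 0.5317 -0.2409  0.01  ]
 [ 0.5087 -0.1538  0.01  ]] [ 0.5904 -0.1798  0.01  ] [np.float64(0.14610709579143663), np.float64(0.08808756276072886), np.float64(0.14320558855400353), np.float64(0.0900327831635978)]
yaw x 0.24534007569389565 from lat 0.242485163072375
top 481 [ 0.5756 -0.1804  0.1075] top pts z 0.16743491855710713 [[ 0.521  -0.1997  0.1652]
 [ 0.5181 -0.2086  0.1653]
 [ 0.5178 -0.1907  0.166 ]
 [ 0.521  -0.2085  0.1661]
 [ 0.5175 -0.1936  0.1674]]
thermo hi 187 [ 0.5328 -0.1916  0.1459]
plate 574 ((0.5993090867996216, -0.18662792444229126), (0.1936899721622467, 0.18709322810173035), 2.399373769760132)
side 678 [ 0.5963 -0.1862  0.0904] top pts z 0.16692200318183326 [[ 0.5218 -0.1989  0.1643]
 [ 0.5132 -0.1933  0.165 ]
 [ 0.5195 -0.1944  0.1651]
 [ 0.5163 -0.194   0.1652]
 [ 0.5224 -0.2118  0.1669]]
thermo hi 174 [ 0.5327 -0.2027  0.1432]
plate 610 ((0.6123986840248108, -0.10739949345588684), (0.33171531558036804, 0.1863647848367691), 67.62818908691406)
top tube ((0.5928613543510437, 0.2142236828804016), (0.05191204696893692, 0.1983497142791748), 7.275623321533203) 0.09190969798298965
bandtop 162 [0.5953 0.1599 0.0829] [0.5625 0.1066 0.075 ] [0.6219 0.3223 0.0923]
side tube ((0.5920788645744324, 0.2123269885778427), (0.04902804270386696, 0.20144899189472198), 7.083132743835449) 0.0923061753382467
bandtop 74 [0.6001 0.1531 0.0819] [0.5638 0.1063 0.075 ] [0.6245 0.3265 0.0916]
cap2 [ 0.6937 -0.0084  0.078 ]
cap1 [0.4581 0.3455 0.0949]
heats [0.8323 0.3286 0.0425]
yel [ 0.6378 -0.3463  0.1018]
meter [ 0.399  -0.3583  0.0399]
pcb [0.8206 0.0195 0.0196]
```

drive_tool --motion "0 0 0.1 -0.02 -0.02 -0.02 0; 0 0 0.27 -0.055 -0.06 -0.04 0; 0 0 0.45 -0.095 -0.105 -0.06 0; 0 0 0.63 -0.135 -0.15 -0.06 0; 0 0 0.81 -0.175 -0.195 -0.06 0; 0 0 0.99 -0.215 -0.24 -0.06 0; 0 0 1.17 -0.255 -0.28 -0.06 0; 0 0 1.35 -0.295 -0.32 -0.06 0"

```text
time: 1.1
tcp_pos: [0.34, 0.1553, 0.2913]
eef_rot: [3.141, -0.0, 1.557]
force: [1.4, 0.7, -0.6]
grip_width: 0.0852
grasp_force: 0.0
```

```bash
cat >> h.py <<'E'
def to(pos,Rt):
    "shift and rotvec in tool axes to reach TCP pos, rotation Rt"
    s=bot.read_state(); R0=R.from_euler('xyz',s['eef_rot'])
    print('t',s['time'],'tcp',np.round(s['tcp_pos'],4),'rpy',np.round(s['eef_rot'],3),'q',np.round(s['joint_pos'],2))
    print('shift',np.round(R0.inv().apply(np.array(pos)-s['tcp_pos']),4),'turn',np.round((R0.inv()*Rt).as_rotvec(),3))
E
python3 - <<'E'
from h import *
to([.538,-.193,.26],R.from_euler('xyz',[np.pi,0,.244]))
E
```

```text
t 1.1 tcp [0.34   0.1553 0.2913] rpy [ 3.141 -0.     1.557] q [ 0.3  -0.05  1.98  0.    1.22  0.32]
shift [-0.3455  0.2029  0.0314] turn [ 0.    -0.     1.313]
```

drive_tool --motion "0 0 0.17 -0.045 0.025 0 0; 0 0 0.35 -0.09 0.05 0 0; 0 0 0.53 -0.14 0.08 0 0; 0 0 0.71 -0.19 0.11 0 0; 0 0 0.89 -0.24 0.14 0.01 0; 0 0 1.07 -0.29 0.17 0.02 0; 0 0 1.22 -0.325 0.19 0.03 0; 0 0 1.31 -0.345 0.203 0.03 0"

```text
time: 2.1
tcp_pos: [0.5398, -0.1912, 0.2598]
eef_rot: [-3.14, 0.002, 0.248]
force: [-0.5, 0.9, 0.3]
grip_width: 0.0852
grasp_force: 0.0
```

Run:
```python
from h import *
to([.538,-.193,.115],R.from_euler('xyz',[np.pi,0,.244]))
im,d=shot("side","s1"); cv2.imwrite('pics/s1.png',cv2.resize(im[150:270,230:390,::-1],(800,600),interpolation=cv2.INTER_CUBIC))
```

```text
t 2.1 tcp [ 0.5398 -0.1912  0.2598] rpy [-3.14e+00  2.00e-03  2.48e-01] q [-0.42  0.37  1.56 -0.    1.22  0.9 ]
shift [-0.0019  0.0015  0.1448] turn [-0.001  0.002  0.004]
```

View pics/s1.png

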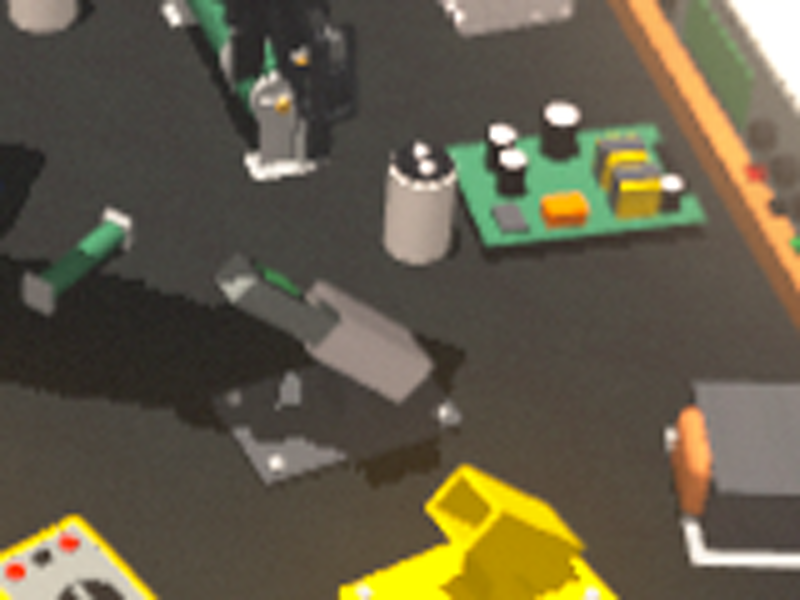

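The crop shows the stick undisturbed (rear end at (240,280)), and the gripper above it near (280,80). I'll go down and grip.

drive_tool --motion "0 0 0 -0.001 0.001 0.03 0; 0 0 0 -0.002 0.0015 0.07 0; 0 0 0 -0.002 0.0015 0.11 0; 0 0 0 -0.002 0.0015 0.135 0; 0 0 0 -0.002 0.0015 0.145 0; 0 0 0 -0.002 0.0015 0.145 0" --force 30

```text
time: 2.9
tcp_pos: [0.5381, -0.1913, 0.1164]
eef_rot: [-3.141, 0.0, 0.253]
force: [0.2, -0.4, 0.3]
grip_width: 0.0855
grasp_force: 0.0
```

drive_tool --motion "0 0 0 0 0 0 120; 0 0 0 0 0 0 140; 0 0 0 0 0 0 160; 0 0 0 0 0 0 180; 0 0 0 0 0 0 255; 0 0 0 0 0 0 255; 0 0 0 0 0 0 255; 0 0 0 0 0 0 255" --force 30

```text
time: 3.9
tcp_pos: [0.5383, -0.1917, 0.1168]
eef_rot: [3.141, -0.001, 0.253]
force: [-2.5, -0.5, 5.4]
grip_width: 0.0293
grasp_force: 29.7
```

drive_tool --motion "0 0 0 0 0 0 255; 0 0 0 0 0 0 255; 0 0 0 -0.007 0 -0.007 255; 0 0 0 -0.014 0 -0.014 255; 0 0 0 -0.021 0 -0.021 255; 0 0 0 -0.028 0 -0.028 255; 0 0 0 -0.035 0 -0.035 255; 0 0 0 -0.035 0 -0.035 255" --force 70

```text
time: 4.9
tcp_pos: [0.5038, -0.2005, 0.152]
eef_rot: [3.141, -0.0, 0.253]
force: [1.0, 0.4, 3.8]
grip_width: 0.0288
grasp_force: 69.1
```

drive_tool --motion "0 0 0 -0.01 0 -0.01 255; 0 0 0 -0.02 0 -0.02 255; 0 0 0 -0.03 0 -0.03 255; 0 0 0 -0.04 0 -0.04 255; 0 0 0 -0.05 0 -0.05 255; 0 0 0 -0.06 0 -0.06 255; 0 0 0 -0.07 0 -0.07 255; 0 0 0 -0.07 0 -0.08 255"

```text
time: 5.9
tcp_pos: [0.4359, -0.2179, 0.2321]
eef_rot: [3.142, 0.0, 0.252]
force: [-0.2, 0.6, -0.7]
grip_width: 0.0289
grasp_force: 69.1
```

Run:
```python
from h import *
np.set_printoptions(precision=4,suppress=True)
s=bot.read_state();print(s['tcp_pos'],s['eef_rot'],s['joint_pos'],s['grasp_force'])
im,d=shot("side","s2"); cv2.imwrite('pics/s2.png',cv2.resize(im[110:260,190:390,::-1],(800,600),interpolation=cv2.INTER_CUBIC))
# band: ray-cast band pixels near the top ridge
for n,(u0,v0,u1,v1) in {"top":(130,130,220,172),"side":(255,130,300,190)}.items():
    z=np.load(n+"0.npz");P=np.load(n+"P.npy")[v0:v1,u0:u1];dd=z['d'][v0:v1,u0:u1];h=P[...,2]
    hsv=cv2.cvtColor(z['im'][v0:v1,u0:u1],cv2.COLOR_RGB2HSV)
    ex=np.array([np.cos(.125),np.sin(.125)]);ey=np.array([-ex[1],ex[0]])
    q=(P[...,:2]-[.5925,.2133]); a=q@ex;b=q@ey
    m=(hsv[...,1]<70)&(h>.07)&(dd>0)&(abs(b)<.085)
    print(n,m.sum(),"along",np.percentile(b[m],[2,25,50,75,98]),"across",np.percentile(a[m],[2,50,98]))
    g=(hsv[...,1]>80)&(hsv[...,0]>45)&(hsv[...,0]<95)&(h>.075)&(dd>0)
    print(" tube across for bins",[round(float(a[g&(abs(b-c)<.02)].mean()),4) for c in(-.08,-.03,.0,.04,.08)], "b range",np.percentile(b[g],[.5,99.5]))
```

```text
[ 0.4359 -0.2179  0.2321] [3.1415 0.     0.2521] [-0.5592  0.2358  1.8077 -0.0001  1.0981  0.7595] 69.09205555915833
top 114 along [-0.0658 -0.0598 -0.0536 -0.0471 -0.0414] across [-0.0242 -0.0043  0.0228]
 tube across for bins [-0.0003, -0.0013, -0.0011, -0.0012, -0.0017] b range [-0.0958  0.0984]
side 59 along [-0.0694 -0.0614 -0.0548 -0.046  -0.0361] across [-0.0215 -0.005   0.0242]
 tube across for bins [-0.0005, -0.0024, -0.0021, -0.0024, -0.0017] b range [-0.099   0.0985]
```

View pics/s2.png

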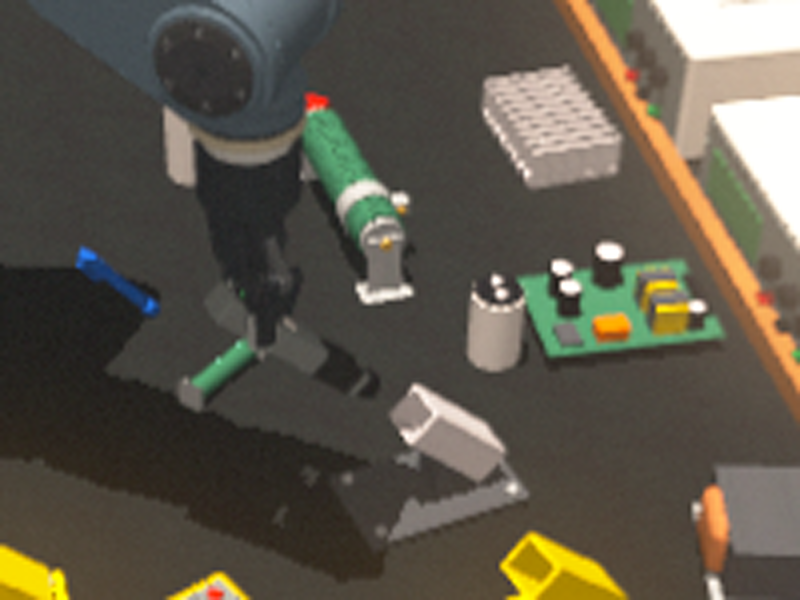

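The stick is out of the sleeve, lens (dark nose) at crop (365,385) and still near 45°; nothing else has moved. Next I'll compute the shift to a stand-off before the band.

Run:
```python
from h import *
to([.3955,.1345,.247],R.from_euler('xyz',[np.pi,0,.125]))
```

```text
t 5.95 tcp [ 0.4368 -0.2181  0.2333] rpy [ 3.14e+00 -1.00e-03  2.52e-01] q [-0.56  0.24  1.81 -0.    1.1   0.76]
shift [ 0.0481 -0.3518 -0.0142] turn [ 0.001 -0.001  0.127]
```

drive_tool --motion "0 0 0 0 -0.01 -0.014 255; 0 0 0.01 0 -0.04 -0.014 255; 0 0 0.03 0.01 -0.09 -0.014 255; 0 0 0.06 0.02 -0.15 -0.014 255; 0 0 0.09 0.03 -0.22 -0.014 255; 0 0 0.11 0.04 -0.29 -0.014 255; 0 0 0.127 0.047 -0.335 -0.014 255; 0 0 0.127 0.048 -0.352 -0.014 255"

```text
time: 6.95
tcp_pos: [0.3938, 0.1383, 0.2458]
eef_rot: [-3.141, -0.0, 0.13]
force: [-0.2, -0.7, -2.1]
grip_width: 0.0291
grasp_force: 69.5
```

drive_tool --motion "0 0 0 0 0 0 255; 0 0 0 0 0 0 255"

```text
time: 7.2
tcp_pos: [0.3949, 0.1347, 0.2455]
eef_rot: [3.141, -0.0, 0.126]
force: [0.6, -0.2, -1.1]
grip_width: 0.0293
grasp_force: 69.5
```

Run:
```python
from h import *
np.set_printoptions(precision=4,suppress=True)
s=bot.read_state();R0=R.from_euler('xyz',s['eef_rot']);t=s['tcp_pos'];print(t,s['eef_rot'])
W=lambda l:R0.apply(l)+t
L=W([.1016,0,.0844]);Cn=W([.1016-.0636,0,.0844-.0636]);print("pred lens",L,"centre",Cn)
out=[]
for n in("top","side"):
    im,d=shot(n,n+"3");K,D,e,Rm=cam(n)
    px=cv2.projectPoints(((np.array([L,Cn])-e)@Rm),np.zeros(3),np.zeros(3),K,D)[0].reshape(-1,2);print(n,px)
    P=points(n,d.astype(float))
    u,v=px.mean(0).astype(int)
    # points in bar's neighbourhood, in tool frame
    q=R0.inv().apply((P-t).reshape(-1,3)); a=(q-[.1016,0,.0844])@np.array([1,0,1])/2**.5
    zt=(q-[.1016,0,.0844])@np.array([1,0,-1])/2**.5; y=q[:,1]
    m=(d.ravel()>0)&(a>-.12)&(a<.02)&(abs(zt)<.03)&(abs(y)<.03)
    for lo,hi in((-.12,-.09),(-.09,-.06),(-.06,-.03),(-.03,-.018),(-.018,.02)):
        k=m&(a>lo)&(a<=hi)
        if k.sum(): print(lo,k.sum(),"zt pct",np.percentile(zt[k],[5,50,95]),"y",np.percentile(y[k],[5,50,95]),"amax",a[k].max())
    c=im[v-45:v+45,u-60:u+60,::-1];out.append(cv2.resize(c,(400,300),interpolation=cv2.INTER_CUBIC))
cv2.imwrite('pics/a3.png',np.hstack(out))
```

```text
[0.3949 0.1347 0.2455] [ 3.1415 -0.      0.1257]
pred lens [0.4957 0.1474 0.1611] centre [0.4326 0.1395 0.2247]
top [[184.8837 176.0163]
 [181.779  194.8197]]
-0.12 11 zt pct [-0.0104 -0.0009  0.0064] y [0.0147 0.0161 0.0167] amax -0.09039021602778853
-0.09 32 zt pct [-0.0089  0.0055  0.0089] y [0.0091 0.0155 0.0167] amax -0.060096497773304454
-0.06 46 zt pct [-0.0088  0.0073  0.0094] y [0.0031 0.0126 0.0173] amax -0.03148206985111328
-0.03 18 zt pct [-0.0055  0.0068  0.0084] y [-0.0042  0.0061  0.0167] amax -0.01866679476067339
-0.018 21 zt pct [-0.0031  0.005   0.0078] y [-0.0034  0.0051  0.0121] amax -0.0020688467129332654
side [[254.4584 145.2554]
 [237.3201 133.4665]]
-0.12 58 zt pct [-0.0124  0.0009  0.0103] y [-0.0012  0.0156  0.0197] amax -0.09021390208346136
-0.09 60 zt pct [-0.0127  0.001   0.0096] y [-0.0031  0.015   0.0198] amax -0.060479378362169635
-0.06 52 zt pct [-0.013   0.001   0.0093] y [-0.0031  0.0151  0.0199] amax -0.03035147523741484
-0.03 20 zt pct [-0.012  -0.0007  0.0085] y [0.0006 0.0149 0.0194] amax -0.018264429545546527
-0.018 21 zt pct [-0.0095 -0.0001  0.008 ] y [0.0028 0.0111 0.0148] amax 0.0010692710029469076
```

View pics/a3.png

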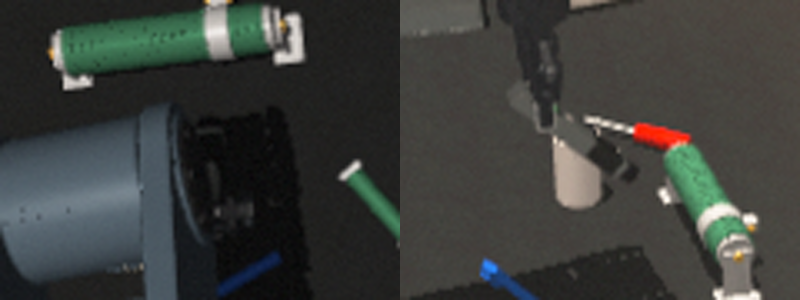

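The left crop is the top view, where the arm hides the stick. The right crop is the side view: the lens at (625,172) is level with the prediction and faces the band at (718,218). The depth points fit the predicted axis within 2 mm.

drive_tool --motion "0 0 0 0.004 0 0.004 255; 0 0 0 0.01 0 0.01 255; 0 0 0 0.016 0 0.015 255; 0 0 0 0.022 0 0.021 255; 0 0 0 0.027 0 0.025 255; 0 0 0 0.029 0 0.026 255; 0 0 0 0.029 0 0.026 255; 0 0 0 0.029 0 0.026 255"

```text
time: 8.3
tcp_pos: [0.4236, 0.1387, 0.2195]
eef_rot: [-3.142, -0.0, 0.126]
force: [-1.2, -0.4, -1.7]
grip_width: 0.0291
grasp_force: 69.5
```

drive_tool --motion "0 0 0 0 0 0 255; 0 0 0 0 0 0 255; 0 0 0 0 0 0 255; 0 0 0 0 0 0 255; 0 0 0 0 0 0 255; 0 0 0 0 0 0 255; 0 0 0 0 0 0 255; 0 0 0 0 0 0 255"

```text
time: 9.3
tcp_pos: [0.4237, 0.1387, 0.2193]
eef_rot: [-3.142, -0.0, 0.126]
force: [1.1, -0.1, 0.0]
grip_width: 0.0287
grasp_force: 69.5
```

Run:
```python
from h import *
np.set_printoptions(precision=4,suppress=True)
s=bot.read_state();R0=R.from_euler('xyz',s['eef_rot']);t=s['tcp_pos'];print(t,s['eef_rot'],s['time'])
im,d=shot("side","s4");P=points("side",d.astype(float))
x=np.array([1,0,1])/2**.5;z=np.array([1,0,-1])/2**.5
q=R0.inv().apply((P-t).reshape(-1,3))-[.1016,0,.0844]; a=q@x;zt=q@z;y=q[:,1]
m=(d.ravel()>0)&(a>-.09)&(a<.015)&(abs(zt)<.03)&(abs(y)<.03)
print("zt",np.percentile(zt[m],[3,97]),"y",np.percentile(y[m],[50,95]),"amax",a[m].max())
b=R0.inv().apply(np.array([.598,.160,.060])-t)-[.1016,0,.0844]
print("band in lens frame a,y,z",b@x,-b[1],b@z)
# band seen now
hsv=cv2.cvtColor(im,cv2.COLOR_RGB2HSV);c=(P[...,:2]-[.5925,.2133]);bb=c@[-.1247,.992];aa=c@[.992,.1247]
k=(hsv[...,1]<70)&(P[...,2]>.07)&(P[...,2]<.1)&(d>0)&(abs(bb)<.085)&(abs(aa)<.03);print(k.sum(),np.median(bb[k]))
```

```text
[0.4237 0.1387 0.2193] [-3.1416 -0.      0.1257] 9.3
zt [-0.0138  0.0094] y [0.0139 0.0202] amax 0.005258345693110068
band in lens frame a,y,z 0.10529761658047673 -0.0007524484259967716 -0.0006354245398451029
55 -0.05540850735358782
```

drive_tool --motion "0 0 0 0 0 0 255; 0 0 0 0 0 0 255; 0 0 0 0 0 0 255; 0 0 0 0 0 0 255; 0 0 0 0 0 0 255; 0 0 0 0 0 0 255; 0 0 0 0 0 0 255; 0 0 0 0 0 0 255"

```text
time: 10.35
tcp_pos: [0.4237, 0.1387, 0.2193]
eef_rot: [3.142, -0.0, 0.126]
force: [0.0, -0.1, -1.3]
grip_width: 0.0291
grasp_force: 69.5
```

drive_tool --motion "0 0 0 -0.01 0 -0.01 255; 0 0 0 -0.025 0 -0.02 255; 0 0.08 0 -0.04 0 -0.025 255; 0 0.18 0 -0.05 0 -0.025 255; 0 0.28 0 -0.05 0 -0.025 255; 0 0.38 0 -0.05 0 -0.025 255; 0 0.48 0 -0.05 0 -0.025 255; 0 0.55 0 -0.05 0 -0.025 255"

```text
time: 11.35
tcp_pos: [0.3732, 0.1323, 0.2447]
eef_rot: [-3.141, -0.553, 0.126]
force: [0.1, 0.1, 0.1]
grip_width: 0.0288
grasp_force: 69.6
```

drive_tool --motion "0 0.06 0 0 0 0 255; 0 0.13 0 0 0 0 255; 0 0.19 0 0 0 0 255; 0 0.225 0 0 0 0 255; 0 0.235 0 0 0 0 255; 0 0.235 0 0 0 0 255; 0 0.235 0 0 0 0 255; 0 0.235 0 0 0 0 255"

```text
time: 12.35
tcp_pos: [0.3741, 0.1324, 0.2445]
eef_rot: [-3.142, -0.785, 0.126]
force: [-0.3, -0.1, -0.6]
grip_width: 0.0289
grasp_force: 69.6
```

Run:
```python
from h import *
np.set_printoptions(precision=4,suppress=True)
s=bot.read_state();R0=R.from_euler('xyz',s['eef_rot']);t=s['tcp_pos'];print(t,s['joint_pos'],s['grasp_force'])
x=np.array([1,0,1])/2**.5;z=np.array([1,0,-1])/2**.5
print("bar x",R0.apply(x),"bar z",R0.apply(z),"centre",R0.apply([.038,0,.0208])+t)
im,d=shot("side","s5");P=points("side",d.astype(float))
q=R0.inv().apply((P-t).reshape(-1,3))-[.1016,0,.0844]; a=q@x;zt=q@z;y=q[:,1]
m=(d.ravel()>0)&(a<.015)&(abs(zt)<.03)&(abs(y)<.03)
for lo in(-.12,-.09,-.06,-.03):
    k=m&(a>lo)&(a<lo+.03);print(lo,k.sum(),np.percentile(zt[k],[3,97]),np.percentile(y[k],[50]))
cv2.imwrite('pics/s5.png',cv2.resize(im[40:190,170:370,::-1],(800,600),interpolation=cv2.INTER_CUBIC))
```

```text
[0.3741 0.1324 0.2445] [ 0.3091 -0.2208  2.4571 -0.7928  0.1821  2.4859] 69.59849953651428
bar x [ 0.9921  0.1252 -0.0002] bar z [ 0.0002 -0.      1.    ] centre [0.4154 0.1376 0.2566]
-0.12 76 [-0.0123  0.0107] [0.0128]
-0.09 77 [-0.0131  0.0105] [0.0132]
-0.06 76 [-0.0137  0.0112] [0.0139]
-0.03 57 [-0.0128  0.0101] [0.012]
```

View pics/s5.png

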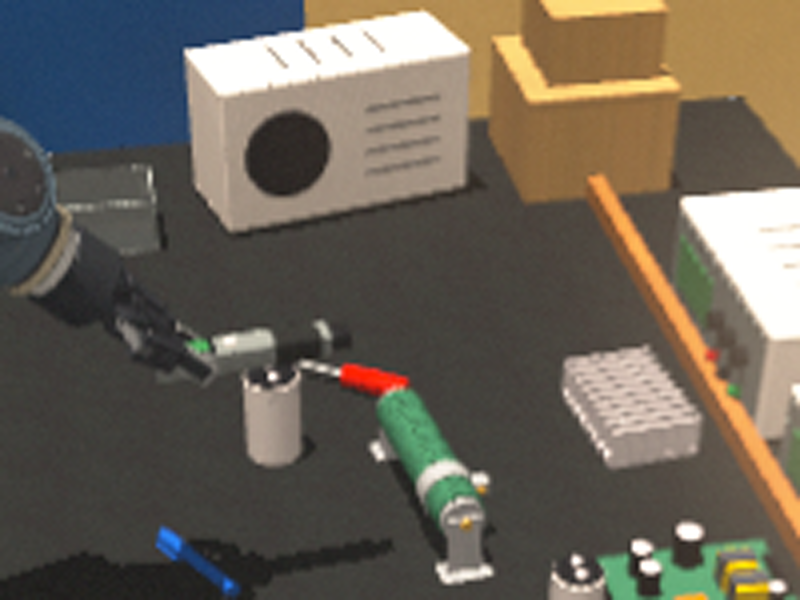

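The stick is level with its lens at (345,337), its green display up at (200,347), and centred about 0.257 m above the bench. It is still and clear of everything.

```bash
python3 -c "
from cell import bot
print(bot.job_done())"
```

```text
the job is handed in; nothing more can be done
None
```

The job is handed in (no verdict came back): the thermometer was drawn out, held aimed and still about 8 cm off the band (7 cm asked) for two seconds, and is now held level, display up, about 26 cm above the bench.

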